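Raise the bay's counterweighted barrier and push the tub in

TASK

With a fingertip under the free end, push the counterweighted barrier arm up past its balance point so that it swings to its stop and stays raised by itself; guide it up, do not fling it. Then, with the arm still up, push the white screw-lid tub standing in front of the barrier along the plywood deck, upright, until all of it is past the barrier line and between the walls of the bay. Only push: do not grip or press hard on the arm or the tub, do not lift the tub off the deck, and leave everything else where it stands.

Things in the scene. Friction and masses are not known exactly. Their poses are not given: they have to be found in the camera images.
- bay: Fixed parking bay on a plywood deck 70 mm above the bench, open to the robot: aluminium walls 30 mm high, no floor. Origin on the deck at mid-mouth, below the lowered arm (barrier line); x into the bay, y left across the mouth. Inner wall faces: sides y = +-65 mm from x = 25, back x = 134. At x = 0: dark pivot post, y = 68 to 102, x = +-30, 76 high; thin rest post (20 x 14, 52 high) at y = -72.
- bay_center (a point): Point on the deck in the middle of the bay, at x = 85 mm, y = 0 in the bay's frame; the tub belongs about here.
- pivot (a point): Pivot of the barrier arm, on its axis, 60 mm above the deck at x = 0, y = 85 mm in the bay's frame. The pivot axis is along the bay's x, so the arm swings in the upright plane x = 0.
- barrier (a joint): Angle of the barrier arm, rad: 0 = level across the mouth, on the rest post; grows as the free end rises; 1.75 = upper stop, just past upright. A 48 mm steel disc counterweight sits on the tail, behind and above the pivot. Balance point about 1.03: below it the arm falls back to level, above it swings on to the stop by itself, damped, and stays. Lifting at the sleeve takes about 0.5 to 1 N.
- grip_end (a point): Middle of the free, rubber-sleeved end of the barrier arm, on its centre line, 205 mm from the pivot. Sleeve: 18 mm round, 150 to 240 mm from the pivot; the rest is a 15 mm rod. Arm down: this point is at y = -120 mm in the bay's frame, 60 mm above the deck, right of the rest post; underside 51 mm above the deck, nothing between.
- tub: White tub with screw lid, loose, standing on the deck before the barrier: 62 mm diameter up to 68 mm height, lid 54 mm, 88 mm high in all, about 60 to 150 g. Too tall to pass under the lowered arm. Origin at the centre of its underside, z up.
- vial: Bystander: open glass vial, 28 mm in diameter, 54 mm high, standing on the deck before the bay's left post. Origin at the centre of its underside.
- small_bottle: Bystander: small glass bottle with orange cap, 46 mm in diameter, 97 mm high, on the bench, left front of the deck. Origin at the centre of its underside.
- big_bottle: Bystander: glass bottle with blue cap, 66 mm in diameter, 147 mm high, on the bench, right front of the deck. Origin at the centre of its underside.
- beaker: Bystander: empty glass beaker, 62 mm in diameter, 78 mm high, on the bench in front of the deck. Origin at the centre of its underside.
- jar: Bystander: glass jar with ground lid and side arm, 62 x 78 mm, 86 mm high, on the bench in front of the deck. Origin at the underside.

How it is judged:
On the way, in this order (a step that is already met when the one before it is completed fails the run):
1. the barrier arm stands against its upper stop by itself, no finger on it, with the tub still in front of the barrier (value of joint barrier above 1.6 rad and contact force between each of the fingers, the arm and barrier below 0.1 N and x of tub in the frame of bay below 0 m), for 0.3 s.
2. the tub is wholly past the barrier line, between the walls of the bay (x of tub in the frame of bay between 0.048 and 0.115 m and y of tub in the frame of bay between -0.05 and 0.05 m), for 0.2 s.
At the end, for the whole second after the job is handed in: The barrier arm stays raised by itself at its upper stop (joint above 1.6 rad); the tub stands upright (within 0.1 rad) and at rest on the deck inside the bay, its centre 48 to 115 mm beyond the barrier line and within 50 mm of the bay's centre line (all of step 2 and value of joint barrier above 1.6 rad and velocity of joint barrier below 0.1 rad/s and z of tub in the frame of bay below 0.004 m and angle between tub's own z axis and vertical below 0.1 rad and linear speed of tub below 0.02 m/s); the robot touches nothing.
It fails at once if the barrier arm is flung (faster than 3 rad/s) (velocity of joint barrier above 3 rad/s).
It fails at once if after being raised the arm is let down with the tub under it (x of tub in the frame of bay above 0 m and value of joint barrier below 1.2 rad).
It fails at once if the barrier arm or the tub is gripped or pressed hard (more than 15 N) (contact force between any of the fingers, the arm and barrier above 15 N or contact force between any of the fingers, the arm and tub above 15 N).
It fails at once if the tub is lifted off the deck (more than 10 mm) or tipped (more than 0.35 rad) (z of tub in the frame of bay above 0.01 m or angle between tub's own z axis and vertical above 0.35 rad).
It fails at once if another thing is disturbed (moved more than 20 mm) (distance of any of vial, small_bottle, big_bottle, beaker, jar from where it was at the start of the episode above 0.02 m).
It also fails if it takes over 54 s, if anything falls off the work surface, if the arm or the gripper's body presses on something with over 40 N, if the wrist force passes 120 N, or if a joint passes its speed limit or range.

ROBOT

A 6-joint arm with a two-finger parallel gripper is mounted at the origin on a cart in front of the work surface, level with it; the furniture and walls round the work are solid. World frame = base frame: x ahead of the robot, y to its left, z up, the work surface at z = 0. Lengths are in m, angles in rad, forces in N, time in s.
With the tool pointing down it reaches from about 0.35 to 0.975 m from the base axis. Payload 4.9 kg.
Tool frame: the origin (TCP) lies on the mounting face of the last link; the fingertips stand 173 mm ahead of it and the grasp point (between the pads) lies 155 mm ahead of it; z points along the fingers, y is the line along which they close (so a half turn about z gives the same grasp; the last joint's range is limited). The gripper opens to 85 mm and grips with 20 to 120 N. Pads are 22 mm wide; open, the fingers measure 114 mm over their backs; the gripper's body (76 mm by 85 mm) begins 54 mm behind the grasp point. The pads swing forward as they close: fully open they stand 13 mm farther back than shut.
Start: joints at [-1.225, 0.053, 1.613, -0, 1.476, -0.119], TCP at [0.28, -0.559, 0.405] pointing down, gripper open.
Joint ranges: [-3.01, 3.01], [-1.01, 2.22], [0.06, 2.58], [-1.02, 4.17], [0.09, 2.62], [-3.14, 3.14]. Speed limits (rad/s): [2.57, 2.57, 3.14, 3.14, 3.14, 3.14].

INTERFACE

Orientations are given as a rotation vector (axis times angle).
In Python, from station import monitor, eyes, finish_job gives the robot as it stands. The module is installed in compiled form; this text tells all that it offers.
- The arm moves only by the tool step_arm, never from a script. Its argument "commands" is a list of rows, each a list of 3 entries, a list of its own where there are three numbers: the opening in per cent of the stroke, from 0 (shut) to 100 (fully open), then the shift along the tool's x, y, z in mm, then the turn about the tool's z in degrees. In form: [[hand, [x, y, z], yaw], ...]. A call has 1 to 12 rows; each row is the pose to reach, as a shift and turn from the pose commanded when the call began, along the tool's axes at that moment; what a row does not reach only later rows make up. A row lasts 1/8 s, in which the tool goes at most 62.5 mm and 10.7 degrees, less where a joint would pass 70% of its speed; a pose out of reach is approached as far as the arm can. A call with a gripper value outside its range is refused whole. The fingers move at their own pace and stop on an object; "squeeze" is the grip in N (left out, the last holds). Time passes only in rows, so rows that repeat a pose let the fingers close. It gives the time, the measured TCP pose, the force, the opening and the grip force at its end, in the units of the state.
- monitor.get_obs(): the state, without advancing time (a new reading comes with each control period).
- eyes.get_image(name): name is "scene" or "top" or "wrist"; returns the picture (400x640x3 uint8, red, green, blue); there is no depth.
- eyes.camera_info(name): a dict with "camera_matrix" (3x3 intrinsics, pixels), "k1" (the pictures are not rectified: a ray, as slopes to the right and down, at radius r is drawn at 1 + k1 r^2 times it, then the intrinsics apply), "extrinsics" (4x4, takes a point from camera to world coordinates). Camera axes: x right, y down, z forward; pixel columns grow to the right and rows downward; lengths in m; the calibration is good to about 2 mm. A picture is of the moment at which its call begins: read the wrist's pose just before it. camera_info takes no time and is no camera call; for the wrist camera it gives the pose at the moment of the call.
- finish_job(): hands the job in; it is judged then, once.
The state is a dict: "t": time; "q": joint angles; "dq": joint speeds; "effort": joint torques, N m; "tool_pos": TCP position; "tool_rot": TCP orientation; "contact_force": force on the tool from outside, world axes, zero at the start; "wrist_torque": the same for the moment, N m; "opening": finger opening in m; "grip_force": force on a finger pad.
Only numpy, scipy, OpenCV 4.12 (cv2) and the standard library are available. Lean on these libraries where they do the work, as an engineer would, in place of code of your own. Each camera call takes 0.05 s, during which the arm holds its last target. There are 200 camera calls.

## Working session

There is one attempt and no reset: what is moved stays moved. The work goes in short steps, Python scripts to look and compute and a tool call to move; the robot and the scene stay as the last step left them, time stands still between calls to the robot, and variables do not carry over. Pictures are saved under pics/ and viewed, at most 14 in all, crops included, and the job is handed in when it is done.

Besides the shell and the picture viewer there is one more tool, called as name(argument=value, ...), one argument or row to a line, values as JSON. step_arm: Moves the arm, as the interface text tells. Its arguments: {"type":"object","properties":{"commands":{"type":"array"},"squeeze":{"type":"number"}},"required":["commands"]}

```bash
mkdir -p pics; cat > h.py <<'E'
import numpy as np, cv2
from station import monitor, eyes, finish_job
def snap(n,f):
    ci=eyes.camera_info(n); im=eyes.get_image(n); cv2.imwrite('pics/'+f,cv2.cvtColor(im,cv2.COLOR_RGB2BGR)); return im,ci
def ray(ci,u,v):
    K=np.array(ci['camera_matrix']);k=ci['k1'];E=np.array(ci['extrinsics'])
    d=np.array([(u-K[0,2])/K[0,0],(v-K[1,2])/K[1,1]]);s=d.copy()
    for _ in range(30): s=d/(1+k*(s@s))
    return E[:3,3],E[:3,:3]@np.array([s[0],s[1],1])
def onz(ci,u,v,z):
    o,d=ray(ci,u,v); return o+d*(z-o[2])/d[2]
def proj(ci,p):
    K=np.array(ci['camera_matrix']);k=ci['k1'];E=np.array(ci['extrinsics'])
    c=E[:3,:3].T@(np.array(p)-E[:3,3]); s=c[:2]/c[2]; s=s*(1+k*(s@s)); return K[:2,:2]@s+K[:2,2]
E
python3 - <<'E'
from h import *
for n in('top','scene'):
    im,ci=snap(n,n+'0.png'); print(n,np.round(ci['extrinsics'],3).tolist(),np.round(ci['camera_matrix'],1).tolist(),ci['k1'])
o=monitor.get_obs();print(o['t'],o['tool_pos'],o['tool_rot'],o['opening'],o['contact_force'])
E
```

```text
top [[-0.009, -0.994, 0.112, 0.393], [-1.0, 0.008, -0.009, -0.065], [0.008, -0.112, -0.994, 1.031], [0.0, 0.0, 0.0, 1.0]] [[365.9, 0.0, 316.7], [0.0, 365.9, 199.5], [0.0, 0.0, 1.0]] -0.03979995113419377
scene [[-0.873, -0.214, 0.438, 0.054], [-0.487, 0.333, -0.807, 0.773], [0.026, -0.918, -0.395, 0.521], [0.0, 0.0, 0.0, 1.0]] [[506.1, 0.0, 308.6], [0.0, 506.1, 201.4], [0.0, 0.0, 1.0]] -0.0810534582591018
0.1 [ 0.28008256 -0.5584599   0.4035794 ] [-3.05532638e+00 -7.23188778e-01  3.28395943e-04] 0.08554614112066491 [ 0.27764871  0.10141273 -0.4499224 ]
```

View pics/top0.png

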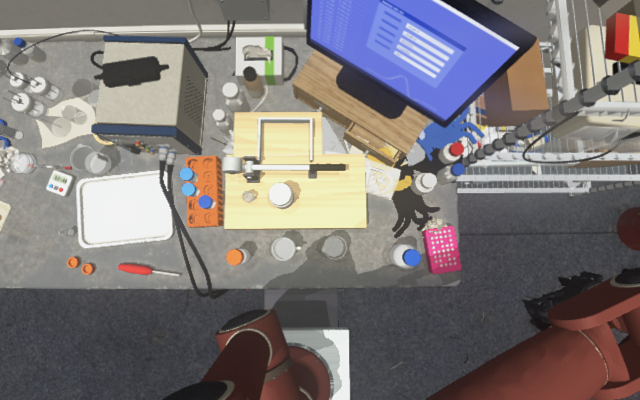

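View pics/scene0.png

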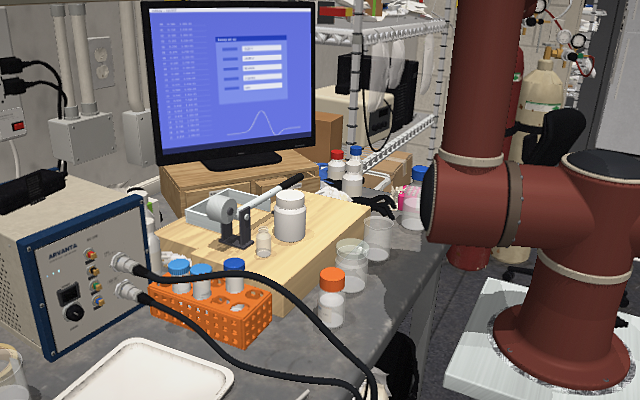

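The top view shows the barrier from the post at about (250,170) to the dark sleeve at (318–348,167). The tub is at (281,195), the vial at (249,196) and the bay walls at x 258–313. I'll zoom in.

```bash
python3 - <<'E'
from h import *
im=cv2.imread('pics/top0.png')[105:275,215:425]
cv2.imwrite('pics/top0c.png',cv2.resize(im,(735,595),interpolation=cv2.INTER_CUBIC))
ci=eyes.camera_info('top')
for n,u,v,z in[('sleeveL',318,167,.13),('sleeveR',348,166,.13),('wallBL',258,118,.1),('wallBR',313,119,.1),('wallFR',313,160,.1),('tub',281,195,.158),('vial',249,196,.124),('deckNL',224,228,.07),('deckNR',366,227,.07),('beaker',335,247,.078),('jar',284,247,.08),('big',411,257,.147)]:
    print(n,onz(ci,u,v,z).round(3))
E
```

```text
sleeveL [ 0.576 -0.078  0.13 ]
sleeveR [ 0.578 -0.153  0.13 ]
wallBL [0.715 0.078 0.1  ]
wallBR [ 0.711 -0.066  0.1  ]
wallFR [ 0.601 -0.065  0.1  ]
tub [0.503 0.012 0.158]
vial [0.505 0.095 0.124]
deckNL [0.428 0.169 0.07 ]
deckNR [ 0.428 -0.203  0.07 ]
beaker [ 0.376 -0.121  0.078]
jar [0.378 0.011 0.08 ]
big [ 0.352 -0.299  0.147]
```

View pics/top0c.png

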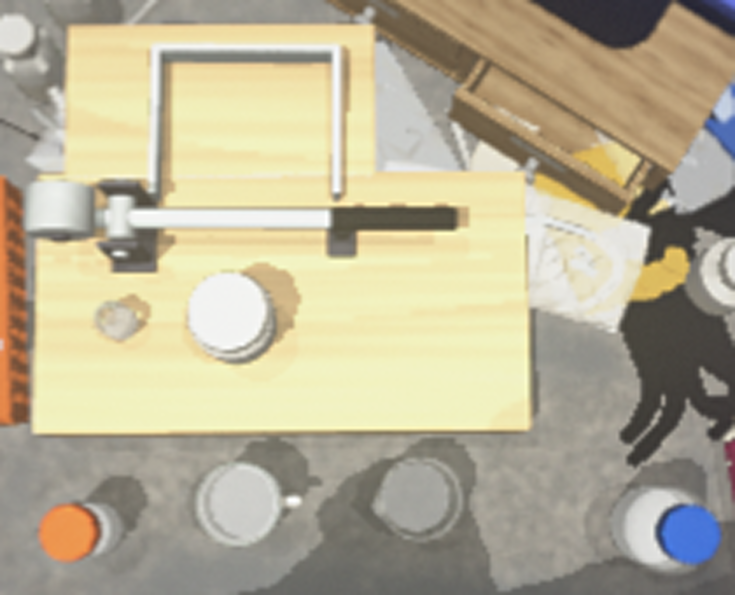

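The crop gives the sleeve at crop x 331–457, y 218. The inner wall faces are at about 163 and 333, the tub lid centre at (231,312) and the vial at (118,320).

```bash
python3 - <<'E'
from h import *
ci=eyes.camera_info('top')
for n,u,v,z in[('sl150',331,219,.13),('sl240',457,218,.13),('rodL',135,218,.13),('inBL',163,62,.1),('inBR',332,62,.1),('inFL',159,190,.1),('inFR',333,195,.1),('tublid',230,311,.158),('tubbody',233,322,.138),('vialtop',116,318,.124),('postR near',157,270,.07),('rest',342,255,.07)]:
    print(n,onz(ci,215+u/3.5,105+v/3.5,z).round(4))
im,c2=eyes.get_image('wrist'),0
s=eyes.camera_info('scene'); 
for p in[(.577,-.07,.13),(.577,.07,.13),(.505,.01,.158)]: print(proj(s,p))
o=monitor.get_obs()
from scipy.spatial.transform import Rotation as R
print(R.from_rotvec(o['tool_rot']).as_matrix().round(3))
E
```

```text
sl150 [ 0.5751 -0.0567  0.13  ]
sl240 [ 0.5752 -0.1469  0.13  ]
rodL [0.5768 0.0834 0.13  ]
inBL [0.7019 0.0689 0.1   ]
inBR [ 0.701  -0.0579  0.1   ]
inFL [0.6039 0.0709 0.1   ]
inFR [ 0.5992 -0.058   0.1   ]
tublid [0.5057 0.0128 0.158 ]
tubbody [0.5004 0.0125 0.138 ]
vialtop [0.5056 0.0972 0.124 ]
postR near [0.5488 0.0762 0.07  ]
rest [ 0.5593 -0.0643  0.07  ]
[281.64669915 185.50225895]
[242.29831042 208.40733532]
[291.66146492 192.34359237]
[[ 0.894  0.448 -0.001]
 [ 0.448 -0.894  0.002]
 [ 0.    -0.002 -1.   ]]
```

step_arm(
  commands=[
    [15,[50,-27,-70],-8],
    [15,[100,-54,-70],-16],
    [15,[150,-81,-70],-24],
    [15,[200,-109,-70],-32],
    [15,[250,-136,-70],-40],
    [15,[300,-163,-70],-48],
    [15,[350,-190,-70],-56],
    [15,[400,-217,-70],-63.4],
    [15,[453,-246,-70],-63.4],
    [15,[453,-246,-70],-63.4],
    [15,[453,-246,-70],-63.4],
  ],
)

```text
t: 1.52
tool_pos: [0.5748, -0.1357, 0.4742]
tool_rot: [-2.22, -2.222, 0.001]
contact_force: [-0.4, 0.2, 0.2]
opening: 0.0129
grip_force: 0.0
```

```bash
python3 - <<'E'
from h import *
from scipy.spatial.transform import Rotation as R
o=monitor.get_obs();print(o['t'],o['tool_pos'],o['opening'],o['contact_force']);print(R.from_rotvec(o['tool_rot']).as_matrix().round(3))
w,cw=snap('wrist','w1.png'); s,cs=snap('scene','s1.png')
print(np.round(cw['extrinsics'],3).tolist())
a=cv2.imread('pics/w1.png');b=cv2.resize(cv2.imread('pics/s1.png')[60:230,190:440],None,fx=1.6,fy=1.6)
c=np.zeros((400+b.shape[0]*0,640,3),np.uint8)
p=proj(cs,o['tool_pos']-[0,0,.12]).astype(int);print(p)
x0=max(p[0]-90,0);y0=max(p[1]-70,0)
b=cv2.resize(cv2.imread('pics/s1.png')[y0:y0+130,x0:x0+180],(360,260),interpolation=cv2.INTER_CUBIC)
c=np.zeros((400,800,3),np.uint8);c[:270,:432]=cv2.resize(a,(432,270));c[:260,440:]=b
cv2.imwrite('pics/c1.png',c)
E
```

```text
1.525 [ 0.5747773  -0.13566372  0.47420489] 0.012851171113874309 [-0.4283064   0.2365812   0.23623516]
[[-0.001  1.    -0.001]
 [ 1.     0.001 -0.   ]
 [-0.    -0.001 -1.   ]]
[[1.0, -0.0, -0.002, 0.574], [-0.001, -0.96, -0.28, -0.065], [-0.002, 0.28, -0.96, 0.444], [0.0, 0.0, 0.0, 1.0]]
[300  73]
```

View pics/c1.png

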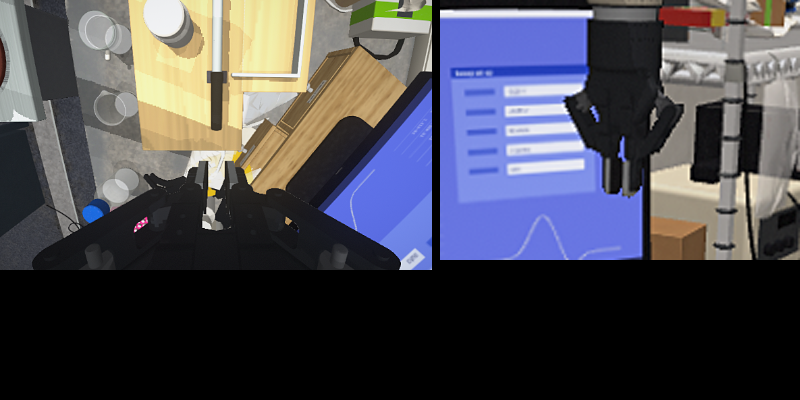

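The wrist view shows the pads near (203–228,175) with a wider opening behind them. The scene view shows both fingers at 13 mm opening. I'm zooming in on the gripper to look for a void above the pads.

```bash
python3 - <<'E'
from h import *
a=cv2.imread('pics/w1.png')[220:360,240:400]
b=cv2.imread('pics/s1.png')[20:110,265:335]
c=np.zeros((480,800,3),np.uint8);c[:385,:440]=cv2.resize(cv2.convertScaleAbs(a,alpha=1.8,beta=20),(440,385),interpolation=cv2.INTER_CUBIC)
c[:450,448:798]=cv2.resize(cv2.convertScaleAbs(b,alpha=1.8,beta=20),(350,450),interpolation=cv2.INTER_CUBIC)
cv2.imwrite('pics/c2.png',c)
cw=eyes.camera_info('wrist')
# pixel gap of 13 mm opening at depths
for d in(.173,.155,.137,.12): 
  for s in(-1,1): print(d,s,(proj(cw,(.5748+s*.0065,-.1357,.4742-d))-[240,220])*2.75)
E
```

```text
0.173 -1 [195.64193749  88.97687138]
0.173 1 [262.96506628  88.84008767]
0.155 -1 [192.44541171 135.68022662]
0.155 1 [268.03917652 135.52980606]
0.137 -1 [188.3688531  195.34667368]
0.137 1 [274.50853192 195.17826524]
0.12 -1 [183.34401325 269.05994673]
0.12 1 [282.4799455 268.8673478]
```

View pics/c2.png

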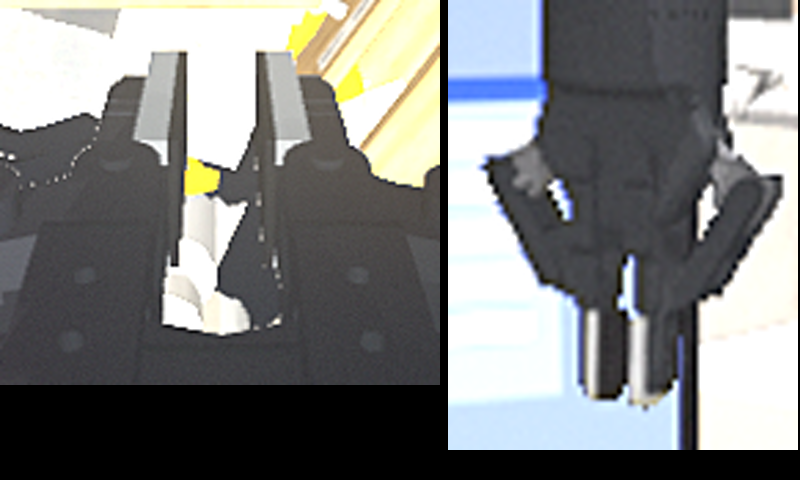

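step_arm(
  commands=[
    [0,[-55,0,0],0],
    [0,[-55,0,60],0],
    [0,[-55,0,120],0],
    [0,[-55,0,175],0],
    [0,[-55,0,196],0],
    [0,[-55,0,196],0],
    [0,[-40,0,196],0],
    [0,[-32,0,196],0],
    [0,[-32,0,196],0],
  ],
  squeeze=20,
)

```text
t: 2.75
tool_pos: [0.5754, -0.1669, 0.2805]
tool_rot: [2.217, 2.222, 0.002]
contact_force: [0.8, -0.4, 0.5]
opening: -0.0003
grip_force: 0.0
```

```bash
python3 - <<'E'
from h import *
w,cw=snap('wrist','w2.png'); s,cs=snap('scene','s2.png')
a=cv2.imread('pics/w2.png')[100:400,150:500]
b=cv2.imread('pics/s2.png')[100:240,200:340]
c=np.zeros((400,800,3),np.uint8);c[:343,:400]=cv2.resize(a,(400,343))
c[:390,405:795]=cv2.resize(b,(390,390),interpolation=cv2.INTER_CUBIC)
cv2.imwrite('pics/c3.png',cv2.convertScaleAbs(c,alpha=1.4,beta=10))
E
```

```text
(no output)
```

View pics/c3.png

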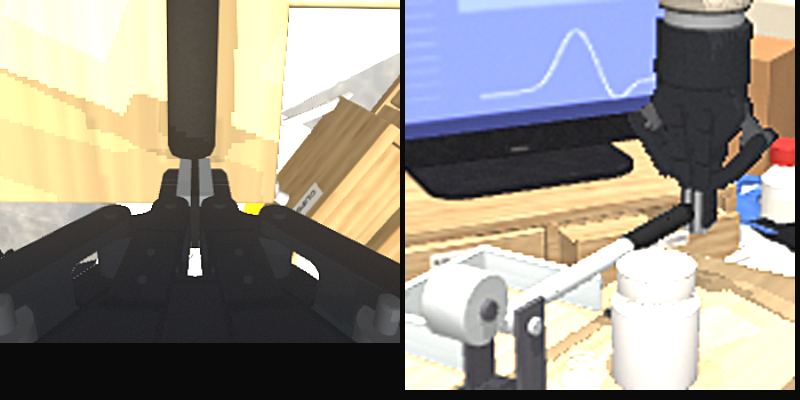

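The shut fingers line up with the rounded sleeve end, with a small gap. Next I feel for contact.

step_arm(
  commands=[
    [0,[3,0,0],0],
    [0,[5,0,0],0],
    [0,[5,0,0],0],
  ],
)

```text
t: 3.22
tool_pos: [0.5748, -0.1627, 0.2786]
tool_rot: [-2.221, -2.222, 0.0]
contact_force: [0.3, 0.6, -1.0]
opening: 0.0001
grip_force: 0.0
```

step_arm(
  commands=[
    [0,[1,0,0],0],
    [0,[2,0,0],0],
    [0,[2,0,0],0],
  ],
)

```text
t: 3.6
tool_pos: [0.5748, -0.1607, 0.2787]
tool_rot: [-2.221, -2.222, 0.0]
contact_force: [0.1, 0.1, -0.2]
opening: 0.0001
grip_force: 0.0
```

step_arm(
  commands=[
    [0,[1,0,0],0],
    [0,[1,0,0],0],
  ],
)

```text
t: 3.85
tool_pos: [0.5748, -0.1597, 0.2787]
tool_rot: [-2.221, -2.222, 0.0]
contact_force: [-0.3, -0.5, -0.2]
opening: -0.0
grip_force: 0.0
```

step_arm(
  commands=[
    [0,[1,0,0],0],
    [0,[1,0,0],0],
  ],
)

```text
t: 4.1
tool_pos: [0.5748, -0.1587, 0.2787]
tool_rot: [2.221, 2.222, -0.0]
contact_force: [0.5, 0.4, 0.2]
opening: 0.0003
grip_force: 0.0
```

step_arm(
  commands=[
    [0,[1,0,0],0],
    [0,[1,0,0],0],
  ],
)

```text
t: 4.35
tool_pos: [0.5748, -0.1577, 0.2787]
tool_rot: [-2.221, -2.222, -0.0]
contact_force: [0.2, -0.5, 1.0]
opening: -0.0
grip_force: 0.0
```

step_arm(
  commands=[
    [0,[0.5,0,0],0],
    [0,[0.5,0,0],0],
  ],
)

```text
t: 4.6
tool_pos: [0.5748, -0.1572, 0.2787]
tool_rot: [-2.221, -2.222, 0.0]
contact_force: [-0.4, 0.6, 0.0]
opening: 0.0001
grip_force: 0.0
```

step_arm(
  commands=[
    [0,[0.7,0,0],0],
    [0,[0.7,0,0],0],
  ],
)

```text
t: 4.85
tool_pos: [0.5749, -0.1567, 0.2788]
tool_rot: [2.221, 2.222, -0.001]
contact_force: [-0.3, -2.1, -0.3]
opening: 0.0001
grip_force: 0.7
```

step_arm(
  commands=[
    [0,[0.7,0,0],0],
    [0,[0.7,0,0],0],
  ],
)

```text
t: 5.1
tool_pos: [0.5748, -0.1564, 0.2788]
tool_rot: [2.22, 2.221, -0.002]
contact_force: [-0.5, -5.0, 0.1]
opening: 0.0002
grip_force: 2.6
```

step_arm(
  commands=[
    [0,[0.5,0,0],0],
    [0,[0.5,0,0],0],
  ],
)

```text
t: 5.35
tool_pos: [0.5748, -0.1563, 0.279]
tool_rot: [2.22, 2.22, -0.003]
contact_force: [-0.8, -7.1, -0.9]
opening: 0.0001
grip_force: 3.3
```

step_arm(
  commands=[
    [0,[0,0,-4],0],
    [0,[0,0,-8],0],
    [0,[0,0,-12],0],
    [0,[0,0,-16],0],
    [0,[0,0,-20],0],
    [0,[0,0,-20],0],
  ],
)

```text
t: 6.1
tool_pos: [0.5748, -0.156, 0.2992]
tool_rot: [2.22, 2.221, -0.002]
contact_force: [-0.6, -5.4, -0.0]
opening: -0.0002
grip_force: 2.9
```

```bash
python3 - <<'E'
from h import *
o=monitor.get_obs();print(o['t'],o['tool_pos'],o['contact_force'])
s,cs=snap('scene','s3.png')
a=cv2.imread('pics/s2.png')[150:240,200:330];b=cv2.imread('pics/s3.png')[150:240,200:330]
c=np.hstack([cv2.resize(a,(395,273),interpolation=cv2.INTER_CUBIC),cv2.resize(b,(395,273),interpolation=cv2.INTER_CUBIC)])
cv2.imwrite('pics/c4.png',cv2.convertScaleAbs(c,alpha=1.4,beta=10))
E
```

```text
6.1 [ 0.57482248 -0.15596717  0.29920077] [-0.59022067 -5.42719264 -0.04795717]
```

View pics/c4.png

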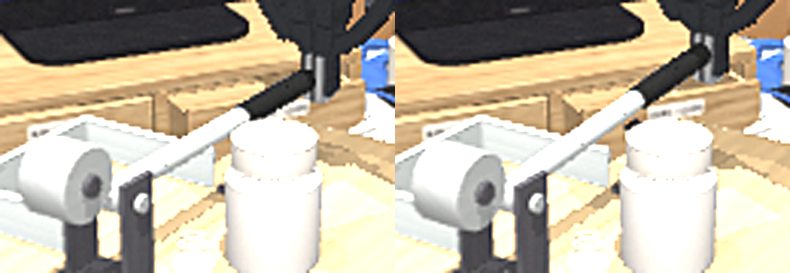

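The arm lifts with the fingertip: in the right-hand frame the sleeve end has risen to about (700,55) from (305,80). I'll continue along the arc.

step_arm(
  commands=[
    [0,[0.4,0,-5],0],
    [0,[0.9,0,-9.5],0],
    [0,[1.5,0,-14.5],0],
    [0,[2.2,0,-19.4],0],
    [0,[3.0,0,-24],0],
    [0,[3.8,0,-28.9],0],
    [0,[4.8,0,-33.7],0],
    [0,[5.8,0,-38.6],0],
  ],
)

```text
t: 7.15
tool_pos: [0.5748, -0.1505, 0.338]
tool_rot: [2.22, 2.22, -0.003]
contact_force: [-1.2, -7.0, 0.6]
opening: -0.0
grip_force: 3.4
```

step_arm(
  commands=[
    [0,[1.2,0,-5.7],0],
    [0,[2.7,0,-11.4],0],
    [0,[4.3,0,-17],0],
    [0,[6.1,0,-22.7],0],
    [0,[8.1,0,-28.2],0],
    [0,[10.2,0,-33.7],0],
    [0,[12.4,0,-39.1],0],
    [0,[14.7,0,-44.5],0],
  ],
)

```text
t: 8.15
tool_pos: [0.5749, -0.1357, 0.383]
tool_rot: [2.219, 2.219, -0.002]
contact_force: [-1.2, -5.8, 2.7]
opening: 0.0001
grip_force: 3.3
```

step_arm(
  commands=[
    [0,[3.4,0,-8],0],
    [0,[7.7,0,-15.8],0],
    [0,[12,0,-23.4],0],
    [0,[16.7,0,-30.7],0],
    [0,[21.8,0,-37.9],0],
    [0,[27,0,-45],0],
    [0,[32.5,0,-51.8],0],
    [0,[38.5,0,-58.5],0],
  ],
)

```text
t: 9.15
tool_pos: [0.5749, -0.0972, 0.4429]
tool_rot: [2.218, 2.217, -0.001]
contact_force: [-2.5, -8.1, 5.8]
opening: -0.0003
grip_force: 3.7
```

```bash
python3 - <<'E'
from h import *
s,cs=snap('scene','s4.png')
b=cv2.imread('pics/s4.png')[20:240,180:400]
cv2.imwrite('pics/c5.png',cv2.convertScaleAbs(cv2.resize(b,(440,440),interpolation=cv2.INTER_CUBIC),alpha=1.4,beta=10))
E
```

```text
(no output)
```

View pics/c5.png

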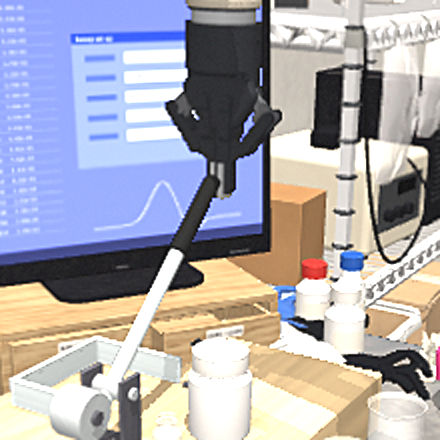

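The arm is at about 43° with the fingertip still behind its end at roughly (215,185). I'll carry on past the balance point.

step_arm(
  commands=[
    [0,[3.7,0,-5.5],0],
    [0,[7.8,0,-10],0],
    [0,[12,0,-14],0],
    [0,[16.2,0,-18],0],
    [0,[20.6,0,-22],0],
    [0,[25,0,-25.7],0],
    [0,[29.6,0,-29.3],0],
    [0,[34.2,0,-32.8],0],
  ],
)

```text
t: 10.2
tool_pos: [0.5748, -0.0618, 0.4732]
tool_rot: [-2.221, -2.222, 0.0]
contact_force: [0.8, -0.8, 0.7]
opening: -0.0002
grip_force: 0.2
```

step_arm(
  commands=[
    [0,[5.5,0,-3.5],0],
    [0,[11,0,-7],0],
    [0,[16.5,0,-10.5],0],
    [0,[22,0,-13.8],0],
    [0,[28,0,-17],0],
    [0,[34,0,-20],0],
    [0,[40.5,0,-23.5],0],
    [0,[46,0,-26],0],
    [0,[46,0,-26],0],
  ],
)

```text
t: 11.32
tool_pos: [0.5748, -0.0157, 0.4994]
tool_rot: [2.22, 2.223, 0.0]
contact_force: [0.2, 0.1, 0.7]
opening: 0.0002
grip_force: 0.0
```

```bash
python3 - <<'E'
from h import *
s,cs=snap('scene','s5.png');t,_=snap('top','t5.png')
b=cv2.imread('pics/s5.png')[20:240,180:400]
c=np.hstack([cv2.resize(b,(390,390)),cv2.resize(cv2.imread('pics/t5.png')[105:275,215:385],(390,390))])
cv2.imwrite('pics/c6.png',cv2.convertScaleAbs(c,alpha=1.3,beta=10))
E
```

```text
(no output)
```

View pics/c6.png

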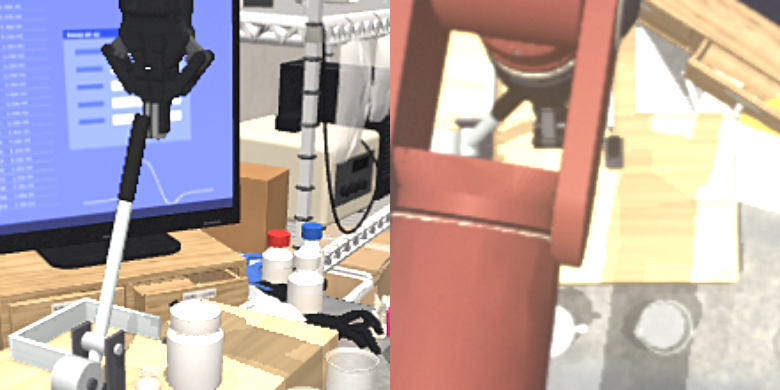

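step_arm(
  commands=[
    [0,[0,0,0],0],
    [0,[0,0,0],0],
    [0,[0,0,0],0],
    [0,[0,0,0],0],
    [0,[-20,0,0],0],
    [0,[-60,0,0],0],
    [0,[-60,0,0],0],
    [0,[-60,-50,0],0],
    [0,[-60,-100,0],0],
    [0,[-60,-130,0],0],
    [0,[-60,-140,0],0],
    [0,[-60,-140,0],0],
  ],
)

```text
t: 12.92
tool_pos: [0.4347, -0.0763, 0.4994]
tool_rot: [2.22, 2.221, 0.001]
contact_force: [-0.6, 0.7, 0.0]
opening: 0.0
grip_force: 0.0
```

```bash
python3 - <<'E'
from h import *
s,cs=snap('scene','s6.png');t,ct=snap('top','t6.png');w,cw=snap('wrist','w6.png')
b=cv2.imread('pics/s6.png')[20:240,180:400]
c=np.hstack([cv2.resize(b,(390,390)),cv2.resize(cv2.imread('pics/w6.png'),(410,390))])
cv2.imwrite('pics/c7.png',cv2.convertScaleAbs(c,alpha=1.3,beta=10))
o=monitor.get_obs();print(o['t'],o['tool_pos'])
# lid: whiteness blob in wrist
for n,im,ci in(('w',w,cw),('t',t,ct)):
    hsv=cv2.cvtColor(im,cv2.COLOR_RGB2HSV); m=((hsv[...,1]<25)&(hsv[...,2]>200)).astype(np.uint8)
    k,l,st,ce=cv2.connectedComponentsWithStats(m)
    for i in range(1,k):
        if st[i,4]>200: print(n,st[i],ce[i].round(1),onz(ci,*ce[i],.158).round(4))
E
```

```text
13.075 [ 0.43549693 -0.07625654  0.49899531]
w [  0   8  27  48 930] [11.2 28. ] [0.1231 0.0859 0.158 ]
w [ 451   43  107  121 1069] [524.4 109.2] [0.645  0.0026 0.158 ]
w [ 358   66   59   56 2502] [388.4  92.8] [0.5023 0.0166 0.158 ]
w [ 260   82   34   40 1023] [276.6 101.1] [0.3905 0.0086 0.158 ]
w [625  85  15  16 222] [632.5  92.9] [0.7638 0.0227 0.158 ]
w [   0  166   96   44 2279] [ 29.9 192.7] [ 0.1013 -0.0857  0.158 ]
w [453 180  60  32 878] [475.7 190.1] [ 0.6049 -0.0835  0.158 ]
w [112 182  40  28 768] [133.6 198.2] [ 0.226  -0.0925  0.158 ]
w [364 254  43  34 395] [377.9 266.1] [ 0.5018 -0.1756  0.158 ]
w [450 275  16  22 243] [457.3 286. ] [ 0.6005 -0.2035  0.158 ]
t [434   0  85  50 303] [475.4  23.1] [ 0.949  -0.4895  0.158 ]
t [559   0  18  99 652] [566.6  47.9] [ 0.8843 -0.7286  0.158 ]
t [   0   25  199   12 1109] [99.5 30. ] [0.9364 0.4839 0.158 ]
t [234  24  71   8 492] [268.9  27.2] [0.936 0.045 0.158]
t [236  37  32  39 655] [248.2  54.5] [0.8617 0.0965 0.158 ]
t [275  37   7  38 250] [277.8  54.9] [0.86   0.0216 0.158 ]
t [ 11  93  18  18 202] [ 20.2 101.8] [0
[... 398 characters left out ...]
 ]
t [471 149  62  17 455] [501.9 159.1] [ 0.5884 -0.5317  0.158 ]
t [604 153  36   7 201] [622. 156.] [ 0.5963 -0.8466  0.158 ]
t [365 158  35  42 464] [381.5 176.8] [ 0.5455 -0.2312  0.158 ]
t [457 164 183  18 955] [546.3 176.9] [ 0.5433 -0.6415  0.158 ]
t [ 46 170  26  26 312] [ 58.9 182.9] [0.5371 0.5576 0.158 ]
t [  76  170   97   78 6120] [122.8 209.6] [0.4703 0.394  0.158 ]
t [415 173  22  19 275] [426.1 181.7] [ 0.5329 -0.3396  0.158 ]
t [458 182 132  11 452] [522.3 189.9] [ 0.5113 -0.5779  0.158 ]
t [273 238  22  22 333] [284.2 248.5] [0.3753 0.0042 0.158 ]
t [315 330  34  31 660] [336.2 345.8] [ 0.1506 -0.1157  0.158 ]
t [330 364  20  36 392] [342.  384.9] [ 0.0627 -0.128   0.158 ]
```

View pics/c7.png

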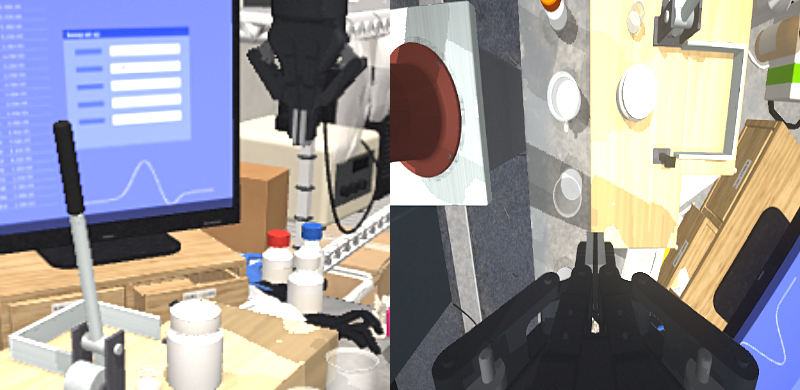

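The arm stands at its stop at (75,200 in the left view), slightly past upright, and the tub hasn't moved. I turn the hand so its two spread fingers cradle the tub, and come down behind it.

step_arm(
  commands=[
    [41,[20,5,10],-10],
    [41,[50,10,40],-20],
    [41,[89,10,70],-30],
    [41,[89,10,100],-40],
    [41,[89,10,120],-50],
    [41,[89,10,120],-60],
    [41,[89,10,120],-70],
    [41,[89,10,120],-80],
    [41,[89,10,120],-90],
    [41,[89,10,120],-90],
    [41,[89,10,120],-90],
  ],
)

```text
t: 14.45
tool_pos: [0.4451, 0.0129, 0.3789]
tool_rot: [-0.003, -3.141, -0.0]
contact_force: [0.1, 0.9, -0.3]
opening: 0.035
grip_force: 0.0
```

step_arm(
  commands=[
    [41,[0,0,40],0],
    [41,[0,0,80],0],
    [41,[0,0,105],0],
    [41,[0,0,112],0],
    [41,[0,0,112],0],
  ],
)

```text
t: 15.08
tool_pos: [0.445, 0.0128, 0.2674]
tool_rot: [0.0, 3.142, -0.0]
contact_force: [-0.2, 0.1, -0.1]
opening: 0.0349
grip_force: 0.0
```

```bash
python3 - <<'E'
from h import *
s,cs=snap('scene','s8.png')
b=cv2.imread('pics/s8.png')[60:300,180:420]
cv2.imwrite('pics/c8.png',cv2.convertScaleAbs(cv2.resize(b,(480,480)),alpha=1.3,beta=10))
E
```

```text
(no output)
```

View pics/c8.png

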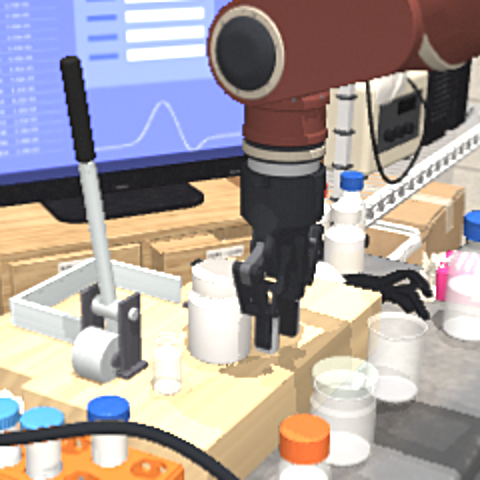

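step_arm(
  commands=[
    [41,[-10,0,0],0],
    [41,[-16,0,0],0],
    [41,[-21,0,0],0],
    [41,[-26,0,0],0],
    [41,[-31,0,0],0],
    [41,[-37,-1,0],0],
    [41,[-43,-1,0],0],
    [41,[-50,-2,0],0],
    [41,[-57,-3,0],0],
    [41,[-64,-3,0],0],
    [41,[-71,-4,0],0],
  ],
)

```text
t: 16.5
tool_pos: [0.5162, 0.0088, 0.2671]
tool_rot: [0.001, -3.142, -0.0]
contact_force: [-0.3, 1.2, 1.2]
opening: 0.0355
grip_force: 0.2
```

step_arm(
  commands=[
    [41,[-7,0,0],0],
    [41,[-15,0,0],0],
    [41,[-23,0,0],0],
    [41,[-31,0,0],0],
    [41,[-39,-1,0],0],
    [41,[-47,-1,0],0],
    [41,[-55,-1,0],0],
    [41,[-63,-2,0],0],
    [41,[-70,-2,0],0],
    [41,[-75,-2,0],0],
  ],
)

```text
t: 17.75
tool_pos: [0.5912, 0.0069, 0.2671]
tool_rot: [0.001, -3.142, 0.0]
contact_force: [-0.5, -0.1, -0.1]
opening: 0.035
grip_force: 0.2
```

step_arm(
  commands=[
    [41,[-5,0,0],0],
    [41,[-11,0,0],0],
    [41,[-17,0,0],0],
    [41,[-22,0,0],0],
    [41,[-26,0,0],0],
    [41,[-28,0,0],0],
    [41,[-28,0,0],0],
  ],
)

```text
t: 18.62
tool_pos: [0.6188, 0.0069, 0.2671]
tool_rot: [-0.001, 3.141, -0.0]
contact_force: [-0.2, 0.5, -0.3]
opening: 0.0352
grip_force: 0.0
```

step_arm(
  commands=[
    [41,[3,0,0],0],
    [41,[15,0,0],0],
    [41,[40,0,0],0],
    [41,[80,0,0],0],
    [41,[120,0,0],0],
    [41,[160,0,-30],0],
    [41,[160,0,-80],0],
    [41,[160,0,-130],0],
    [41,[160,0,-130],0],
  ],
)

```text
t: 19.75
tool_pos: [0.4589, 0.0068, 0.4025]
tool_rot: [-0.001, 3.131, -0.002]
contact_force: [-0.6, 0.1, -1.1]
opening: 0.035
grip_force: 0.0
```

```bash
python3 - <<'E'
from h import *
s,cs=snap('scene','s9.png');t,ct=snap('top','t9.png')
b=cv2.imread('pics/s9.png')[60:300,180:420]
c=np.hstack([cv2.resize(b,(400,400)),cv2.resize(cv2.imread('pics/t9.png')[105:275,215:385],(400,400))])
cv2.imwrite('pics/c9.png',c)
P=lambda x,y,z:proj(cs,(x,y,z))
print('scene lid if at .655,.007:',(P(.655,.007,.158)-[180,60])*400/240, 'top:',(proj(ct,(.655,.007,.158))-[215,105])*400/170)
E
```

```text
scene lid if at .655,.007: [ 81.7652897  194.50474057] top: [160.63622382  66.95668598]
```

View pics/c9.png

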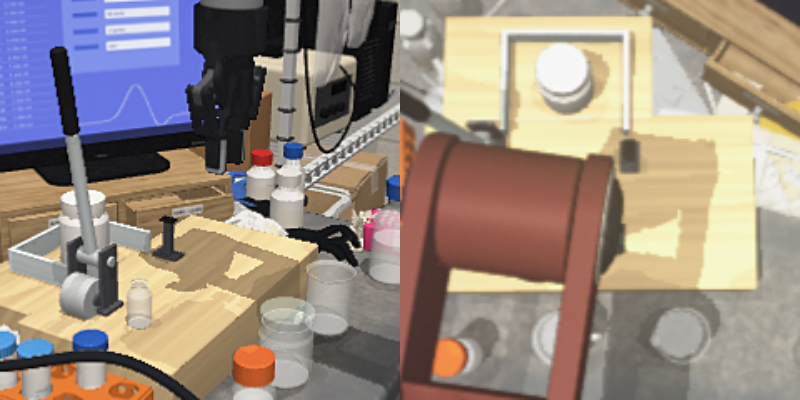

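The lid is at (163,70) in the top crop against a predicted (161,67). The tub stands upright mid-bay, the arm is at its stop and the bystanders are untouched.

```bash
python3 -c "from station import finish_job; print(finish_job())"
```

```text
the job is handed in; nothing more can be done
None
```

The job is handed in, with no verdict returned: the barrier arm is up at its stop, the tub stands upright about 80 mm past the barrier line, the bystanders look unmoved, and the robot is clear; because the tool only points down, I raised the arm with the fingertip pressed against the sleeve's end (lifting by friction, then pushing) rather than from underneath.

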